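Slide the red sharpening plate off its rack and set it on the stand

ROBOT

A 6-joint arm with a two-finger parallel gripper is mounted at the origin on the work surface; the furniture and walls round the work are solid. World frame = base frame: x ahead of the robot, y to its left, z up, the work surface at z = 0. Lengths are in m, angles in rad, forces in N, time in s.
With the tool pointing down it reaches from about 0.275 to 0.85 m from the base axis. Payload 5.2 kg.
Tool frame: the origin (TCP) lies between the finger pads; the fingertips stand 22 mm ahead of it and the grasp point (between the pads) lies 3 mm ahead of it (ctrl.tips_ahead is the distance from the TCP to the fingertips, in m); z points along the fingers, y is the line along which they close (so a half turn about z gives the same grasp; the last joint's range is limited). The gripper opens to 85 mm and grips with 20 to 120 N. Pads are 22 mm wide; open, the fingers measure 114 mm over their backs; the gripper's body (76 mm by 85 mm) begins 54 mm behind the grasp point. The pads swing forward as they close: fully open they stand 13 mm farther back than shut.
Start: joints at [0.922, 0.259, 1.535, -0, 1.348, -0.203], TCP at [0.237, 0.496, 0.253] pointing down, gripper open.
Joint ranges: [-3.14, 3.14], [-0.91, 2.08], [0.19, 2.58], [-1.22, 4.36], [0.22, 2.71], [-3.12, 3.12]. Speed limits (rad/s): [2.57, 2.57, 3.14, 3.14, 3.14, 3.14].

INTERFACE

Orientations are given as a unit quaternion [w, x, y, z].
In Python, from rig import ctrl, vision, job gives the robot as it stands. The module is installed in compiled form; this text tells all that it offers.
- The arm moves only by the shell command python3 -m pendant 'ROWS'. ROWS is JSON, a list of rows, each a list of 5 numbers: the closure, from 0 (fully open) to 1 (shut), then the shift along the tool's x, y, z in cm, then the turn about the tool's z in rad. A call has 1 to 8 rows; each row is the pose to reach, as a shift and turn from the pose commanded when the call began, along the tool's axes at that moment; what a row does not reach only later rows make up. A row lasts 1/10 s, in which the tool goes at most 50 mm and 8.59 degrees, less where a joint would pass 70% of its speed; a pose out of reach is approached as far as the arm can. A call with a gripper value outside its range is refused whole. The fingers move at their own pace and stop on an object; the grip force is fixed at half the most. Time passes only in rows, so rows that repeat a pose let the fingers close. It gives the time, the measured TCP pose, the force, the opening and the grip force at its end, in the units of the state.
- ctrl.read_state(): the state, without advancing time (a new reading comes with each control period).
- vision.grab_frame(name): name is "scene" or "top"; returns the picture (384x512x3 uint8, red, green, blue); there is no depth.
- vision.calibration(name): a dict with "mtx" (3x3 intrinsics, pixels), "k1" (the pictures are not rectified: a ray, as slopes to the right and down, at radius r is drawn at 1 + k1 r^2 times it, then the intrinsics apply), "extrinsics" (4x4, takes a point from world to camera coordinates). Camera axes: x right, y down, z forward; pixel columns grow to the right and rows downward; lengths in m; the calibration is good to about 2 mm. A picture is of the moment at which its call begins. calibration takes no time and is no camera call.
- job.job_done(): hands the job in; it is judged then, once.
The state is a dict: "time": time; "joint_positions": joint angles; "qd": joint speeds; "tau": joint torques, N m; "ee_pos": TCP position; "eef_rot": TCP orientation; "force": force on the tool from outside, world axes, zero at the start; "wrist_torque": the same for the moment, N m; "finger_gap": opening from 0.0 (shut) to 1.0 (fully open); "grip_force": force on a finger pad.
Only numpy, scipy, OpenCV 4.12 (cv2) and the standard library are available. Lean on these libraries where they do the work, as an engineer would, in place of code of your own. Each camera call takes 0.05 s, during which the arm holds its last target. There are 200 camera calls.

TASK

Get the red sharpening plate ready for the kitchen knives: slide it along its lane until about a third of its length sticks out over the open end of the rack (its sides cannot be gripped between the lane strips), then grip it there and lift it clear of the rack. Lay it flat on the rubber-topped stand, centred on it and running lengthwise along it, and let go. Leave the blue plate where it lies and do not let the red one fall onto the worktop.

Things in the scene. Friction and masses are not known exactly. Their poses are not given: they have to be found in the camera images.
- red_center (a point): Centre (half-way up) of the loose red sharpening plate: 45 mm wide (x), 180 mm long (y), 7 mm thick (z, up); red plastic with a dotted grey steel face, about 0.12 kg, balanced at its centre. It lies in one of the rack's two lanes, lengthwise, its end 5 to 25 mm short of the open end, with 67 to 87 mm of empty lane behind it where shut fingertips can stand to push it.
- blue_center (a point): The same point of the blue plate, alike in all but colour, in the other lane.
- rack_deck (a point): Centre of the deck top of the fixed wooden rack, 50 mm above the worktop; 120 mm wide (x), 280 mm long (y). Two 51 mm wide lanes run along y, centred at x = -28.5 and +28.5 mm, between dark strips 6 mm high over the whole length. The +y end (y = 140 mm) is open, free space past and below it; a lip 12 mm high closes the -y end (inner face y = -132 mm).
- stand_top (a point): Centre of the top of the fixed stand, 45 mm above the worktop: a block with a black rubber top, 56 mm wide (x) and 80 mm long (y), on a wooden foot 100 x 120 mm, 8 mm high. The plate is to lie along y; longer than the block, it stands out 50 mm over each end, with room for fingers beside and below its ends.
Things that resemble listed ones, but are neither listed nor needed, are in the scene too. Of the things that look like the part that bears stand_top, the larger one is meant.

How it is judged:
On the way, in this order (a step that is already met when the one before it is completed fails the run):
1. the red plate lies flat on the rack's deck with at least 40 mm of it out over the open end (y of red_center in the frame of rack_deck above 0.09 m and z of red_center in the frame of rack_deck below 0.007 m and angle between red_center's own z axis and vertical below 0.08 rad), for 0.2 s.
2. the red plate is held in the fingers, lifted at least 15 mm off the deck (z of red_center in the frame of rack_deck above 0.0185 m and contact force between the fingers and red_plate above 1 N), for 0.2 s.
At the end, for the whole second after the job is handed in: The red plate lies flat and at rest on the stand's rubber top, its centre within 20 mm of the middle of the stand and its length within 15 degrees of the stand's (horizontal distance between red_center and stand_top below 0.02 m and angle between the y axis of red_center and the y axis of stand_top, either way round below 0.26 rad and z of red_center in the frame of stand_top between 0 and 0.008 m and angle between red_center's own z axis and vertical below 0.08 rad and linear speed of red_plate below 0.02 m/s); the robot touches nothing.
It fails at once if the blue plate is moved more than 15 mm (distance of blue_center from where it was at the start of the episode above 0.015 m).
It fails at once if the red plate falls onto the worktop (height (world z) of red_center below 0.03 m).
It also fails if it takes over 48 s, if anything falls off the work surface, if the arm or the gripper's body presses on something with over 40 N, if the wrist force passes 120 N, or if a joint passes its speed limit or range.

## Working session

There is one attempt and no reset: what is moved stays moved. The work goes in short steps, Python scripts to look and compute and a shell command to move; the robot and the scene stay as the last step left them, time stands still between calls to the robot, and variables do not carry over. Pictures are saved under pics/ and viewed, at most 13 in all, crops included, and the job is handed in when it is done.

```bash
mkdir -p pics; python3 - <<'E'
from rig import ctrl, vision
import cv2,json
for n in("scene","top"):
    cv2.imwrite(f"pics/{n}0.png",vision.grab_frame(n)[:,:,::-1])
    c=vision.calibration(n);print(n,c)
s=ctrl.read_state();print(s,ctrl.tips_ahead)
E
```

```text
scene {'mtx': array([[387.27182449,   0.        , 250.27855397],
       [  0.        , 387.27182449, 199.76740357],
       [  0.        ,   0.        ,   1.        ]]), 'k1': -0.12564596139549686, 'extrinsics': array([[ 0.57782506, -0.81615956,  0.00133124, -0.23866898],
       [-0.60770358, -0.43132994, -0.66682145,  0.39564551],
       [ 0.5448069 ,  0.38449714, -0.74521633,  0.61241897],
       [ 0.        ,  0.        ,  0.        ,  1.        ]])}
top {'mtx': array([[494.45049764,   0.        , 264.79440666],
       [  0.        , 494.45049764, 187.05042942],
       [  0.        ,   0.        ,   1.        ]]), 'k1': -0.018193833410808085, 'extrinsics': array([[ 0.02123257, -0.99971684, -0.01074311,  0.06972508],
       [-0.99706011, -0.02038241, -0.07386262,  0.5140703 ],
       [ 0.07362274,  0.01227982, -0.99721056,  1.20443952],
       [ 0.        ,  0.        ,  0.        ,  1.        ]])}
{'time': 0.1, 'joint_positions': array([ 9.22231815e-01,  2.59266142e-01,  1.53598439e+00,  7.10219134e-06,
        1.34798968e+00, -2.02810682e-01]), 'qd': array([-0.0013597 , -0.00292459, -0.00296982, -0.00099105,  0.00168977,
       -0.00041862]), 'tau': array([ 8.48278887e-04, -4.46970212e+01, -2.91249418e+01, -4.53952334e-04,
        6.27771500e-03,  3.84374482e-05]), 'ee_pos': array([0.23683725, 0.49590865, 0.25255562]), 'eef_rot': array([-3.43330044e-04,  2.21036983e-01,  9.75265079e-01, -7.48829280e-04]), 'force': array([0.00233581, 0.70105311, 0.51814282]), 'wrist_torque': array([ 0.07399782, -0.03993691,  0.04041423]), 'grip_force': 0.0, 'finger_gap': 1.0032425687806874} 0.022
```

View pics/top0.png

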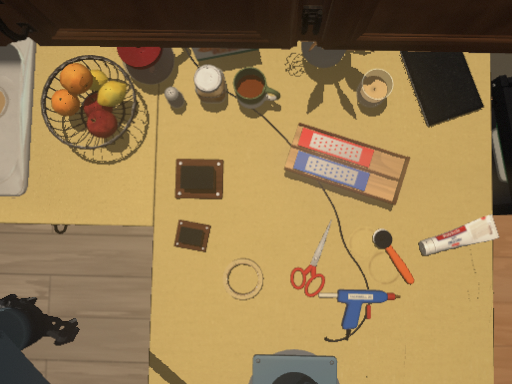

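View pics/scene0.png

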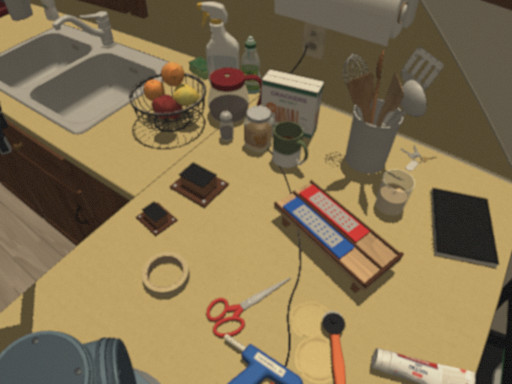

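Candidates in the top view are the red plate at (337,146) and the blue plate at (332,172). The red lid at (140,55) and the dark slab at (440,85) only look similar. The stands are the larger at (200,179), which I choose, and the smaller at (193,236), a decoy. The rack's open end is on the left, since the empty lane and lip are on the right. I'll check this in a close crop.

```bash
cat > h.py <<'E'
from rig import ctrl, vision
import cv2, numpy as np
from scipy.spatial.transform import Rotation as R
def ray(n,px):
    c=vision.calibration(n);K=c["mtx"];E=c["extrinsics"]
    d=(np.array(px,float)-K[:2,2])/K[0,0]; s=d.copy()
    for _ in range(20): s=d/(1+c["k1"]*(s@s))
    Rm=E[:3,:3]; return -Rm.T@E[:3,3], Rm.T@np.array([s[0],s[1],1])
def at(n,px,z):
    o,d=ray(n,px); return o+d*(z-o[2])/d[2]
def px(n,p):
    c=vision.calibration(n);q=c["extrinsics"][:3,:3]@p+c["extrinsics"][:3,3];s=q[:2]/q[2]
    return c["mtx"][:2,:2]@(s*(1+c["k1"]*s@s))+c["mtx"][:2,2]
def crop(n,x,y,w,h,k,f):
    im=vision.grab_frame(n)[y:y+h,x:x+w,::-1]
    cv2.imwrite(f,cv2.resize(im,None,fx=k,fy=k,interpolation=cv2.INTER_CUBIC))
def tool(pw):
    s=ctrl.read_state();Rm=R.from_quat(s["eef_rot"],scalar_first=True).as_matrix()
    return Rm.T@(np.array(pw)-s["ee_pos"])*100
E
python3 -c "
from h import *
a=vision.grab_frame('top')[:,:,::-1]
k=dict(fx=5,fy=5,interpolation=cv2.INTER_CUBIC)
cv2.imwrite('pics/rack.png',cv2.resize(a[115:215,275:425],None,**k))
cv2.imwrite('pics/stand.png',cv2.resize(a[150:210,165:235],None,fx=8,fy=8,interpolation=cv2.INTER_CUBIC))"
```

```text
(no output)
```

View pics/rack.png

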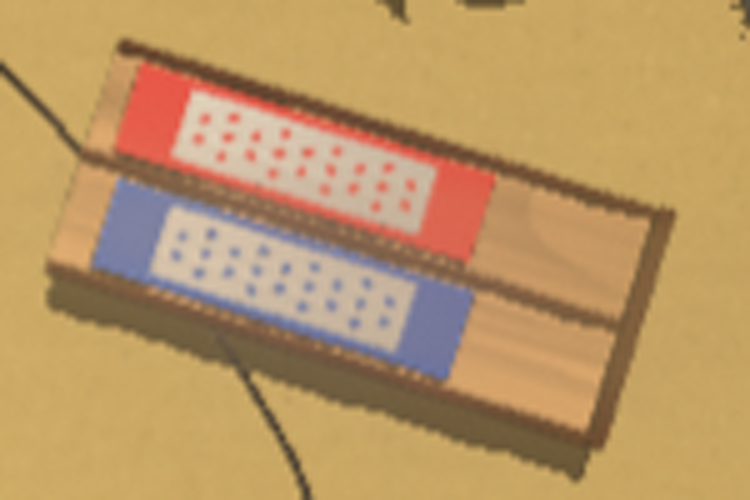

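View pics/stand.png

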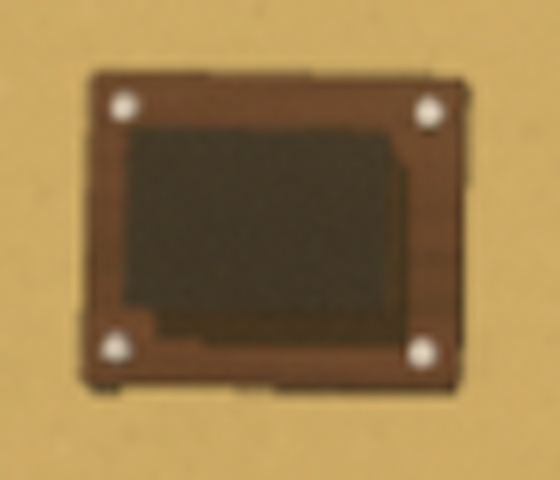

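Rack crop: the red plate's corners are (137,62), (493,175), (470,262) and (115,155), with the open end on the left and the lip on the right. Stand crop: the rubber top's corners are (130,130), (389,132), (386,308) and (125,304).

```bash
python3 - <<'E'
from h import *
f=lambda l,k,x,y,z:np.array([at("top",((u+.5)/k-.5+x,(v+.5)/k-.5+y),z) for u,v in l])
P=f([(137,62),(493,175),(470,262),(115,155)],5,275,115,.057)
B=f([(120,180),(473,290),(447,380),(93,265)],5,275,115,.057)
K=f([(122,45),(672,213),(600,445),(50,270)],5,275,115,.056)
S=f([(130,130),(389,132),(386,308),(125,304)],8,165,150,.045)
for n,Q in(("red",P),("blue",B),("rack",K),("stand",S)):
    d=Q[0]+Q[3]-Q[1]-Q[2]; print(n,Q.mean(0).round(4),"ang",np.degrees(np.arctan2(d[1],d[0])).round(1),"len",np.linalg.norm(d)/2,np.linalg.norm(Q[0]-Q[3]), Q.round(3).tolist())
d=K[0]+K[3]-K[1]-K[2];y=d/np.linalg.norm(d);print((P.mean(0)-K.mean(0))@y)
s=ctrl.read_state();print(R.from_quat(s["eef_rot"],scalar_first=True).as_matrix().round(3))
E
```

```text
red [ 0.6094 -0.0879  0.057 ] ang 73.7 len 0.17896287500683114 0.04669081632227815 [[0.657, -0.007, 0.057], [0.606, -0.179, 0.057], [0.563, -0.168, 0.057], [0.612, 0.003, 0.057]]
blue [ 0.5533 -0.0786  0.057 ] ang 73.4 len 0.17774769685729158 0.04326245340209002 [[0.599, 0.0, 0.057], [0.55, -0.17, 0.057], [0.506, -0.158, 0.057], [0.558, 0.013, 0.057]]
rack [ 0.5716 -0.1158  0.056 ] ang 73.7 len 0.2764290469490221 0.11512994423620491 [[0.666, 0.0, 0.056], [0.589, -0.266, 0.056], [0.476, -0.231, 0.056], [0.555, 0.033, 0.056]]
stand [0.5321 0.2461 0.045 ] ang 90.5 len 0.07921333998032716 0.05314651014139949 [[0.558, 0.286, 0.045], [0.559, 0.207, 0.045], [0.506, 0.206, 0.045], [0.505, 0.286, 0.045]]
0.0374118458871442
[[-0.902  0.431 -0.001]
 [ 0.431  0.902 -0.001]
 [ 0.    -0.001 -1.   ]]
```

```bash
python3 -m pendant '[[1,-30,-24,0,0.7],[1,-30,-24,0,0.7],[1,-30,-24,0,0.7],[1,-30,-24,0,0.7],[1,-30,-24,0,0.7],[1,-30,-24,0,0.7],[1,-30,-24,0,0.7],[1,-30,-24,0,0.7]]'
cat > go.py <<'E'
from h import *
import sys
o=np.array([.5716,-.1158]);a=np.radians(73.6);u=np.array([np.cos(a),np.sin(a)]);v=np.array([u[1],-u[0]])
red=np.array([.6094,-.0879]); o=red-.0374*u-.0285*v
def goal(rx,ry,z,yaw=-16.4):   # rack frame -> tool shift cm, turn
    show(np.r_[o+rx*v+ry*u,z],yaw)
def show(p,yaw):
    s=ctrl.read_state();Rm=R.from_quat(s["eef_rot"],scalar_first=True).as_matrix()
    y=np.degrees(np.arctan2(Rm[1,1],Rm[0,1]));d=(y-yaw+90)%180-90
    print("target",np.round(p,4),"shift cm",tool(p).round(2),"turn",np.radians(d).round(3),"tilt",Rm[:,2].round(3),"q",s["joint_positions"].round(2),"t",s["time"])
E
python3 -c "
from go import *
goal(.0285,-.092,.12)
for q in [(272,97),(250,88),(262,78),(240,100),(252,108)]: print(q,at('top',q,.05).round(3),at('top',q,.09).round(3))
c=at('top',(272,97),.05)[:2]-o;print('handle in rack',c@v,c@u)"
```

```text
time: 0.95
ee_pos: [0.4051, 0.1476, 0.2533]
eef_rot: [0.0, 0.543, 0.84, -0.0]
force: [-0.1, 0.4, 0.0]
finger_gap: -0.002
grip_force: 0.0
target [ 0.5729 -0.212   0.12  ] shift cm [-39.67   0.52  13.36] turn 0.71 tilt [ 0.    -0.001 -1.   ] q [ 0.09  0.04  1.8  -0.    1.3  -0.33] t 0.95
(272, 97) [0.732 0.067 0.05 ] [0.721 0.067 0.09 ]
(250, 88) [0.753 0.121 0.05 ] [0.742 0.12  0.09 ]
(262, 78) [0.779 0.093 0.05 ] [0.767 0.092 0.09 ]
(240, 100) [0.723 0.145 0.05 ] [0.713 0.143 0.09 ]
(252, 108) [0.703 0.115 0.05 ] [0.694 0.114 0.09 ]
handle in rack 0.10189366711967805 0.22058091926579074
```

```bash
python3 -m pendant '[[1,-39.7,0.5,6,0.71],[1,-39.7,0.5,6,0.71],[1,-39.7,0.5,6,0.71],[1,-39.7,0.5,6,0.71],[1,-39.7,0.5,6,0.71],[1,-39.7,0.5,6,0.71],[1,-39.7,0.5,6,0.71],[1,-39.7,0.5,6,0.71]]'
python3 -m pendant '[[1,0,0,0,0],[1,0,0,0,0],[1,0,0,0,0]]'
python3 -c "
from go import *
goal(.0285,-.092,.12)"
```

```text
time: 1.75
ee_pos: [0.5723, -0.2098, 0.1928]
eef_rot: [-0.0, 0.8, 0.599, -0.0]
force: [1.5, 0.3, 0.4]
finger_gap: 0.002
grip_force: 0.0
time: 2.05
ee_pos: [0.5714, -0.2069, 0.1933]
eef_rot: [-0.001, 0.8, 0.6, -0.0]
force: [0.4, 1.0, 0.1]
finger_gap: -0.002
grip_force: 0.0
target [ 0.5729 -0.212   0.12  ] shift cm [-0.46  0.3   7.33] turn 0.002 tilt [-0.001  0.001 -1.   ] q [-0.53  0.41  1.48  0.    1.26 -0.25] t 2.05
```

```bash
python3 -m pendant '[[1,-0.4,0.3,5,0],[1,-0.4,0.3,10,0],[1,-0.4,0.3,10,0],[1,-0.4,0.3,10,0],[1,-0.4,0.3,10,0]]'
python3 -c "
from go import *
goal(.0285,-.092,.075)
crop('top',275,115,150,120,5,'pics/push.png')"
```

```text
time: 2.55
ee_pos: [0.5754, -0.2127, 0.0968]
eef_rot: [0.002, 0.8, 0.6, 0.001]
force: [0.8, -0.3, 0.3]
finger_gap: -0.005
grip_force: 0.0
target [ 0.5729 -0.212   0.075 ] shift cm [-0.   -0.27  2.18] turn 0.002 tilt [ 0.004 -0.002 -1.   ] q [-0.54  0.51  1.57  0.    1.06 -0.25] t 2.55
```

View pics/push.png

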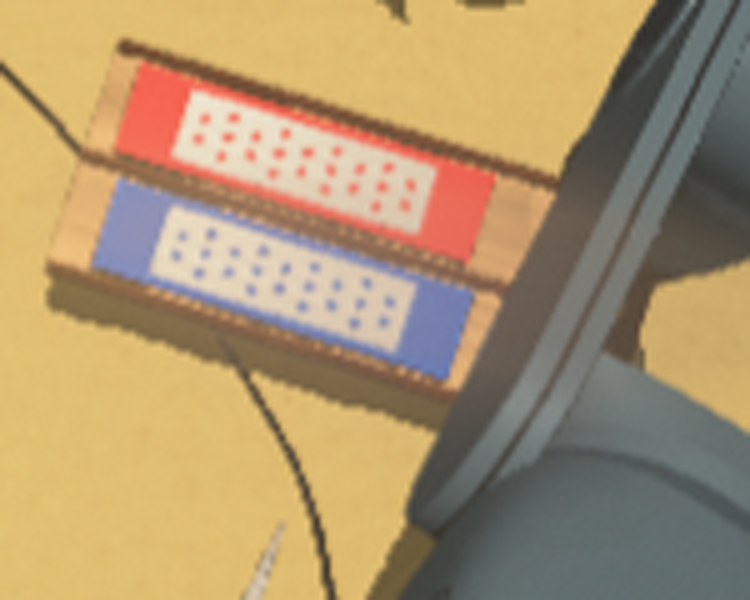

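The arm hides the fingers, and the plate hasn't moved: its rear edge is still at (493,175)–(470,262). I'm lowering into the lane.

```bash
python3 -m pendant '[[1,0,-0.1,1,0],[1,0,-0.1,1.7,0],[1,0,-0.1,2.1,0],[1,0,-0.1,2.1,0],[1,0,-0.1,2.1,0],[1,0,-0.1,2.1,0]]'
python3 -c "
from go import *
goal(.0285,-.092,.075)
crop('scene',250,170,170,130,4,'pics/push2.png')"
```

```text
time: 3.2
ee_pos: [0.5726, -0.2123, 0.0723]
eef_rot: [-0.0, 0.8, 0.599, -0.0]
force: [0.1, 0.5, -0.7]
finger_gap: 0.003
grip_force: 0.0
target [ 0.5729 -0.212   0.075 ] shift cm [ 0.03  0.01 -0.27] turn 0.001 tilt [-0.  0. -1.] q [-0.54  0.53  1.6  -0.    1.01 -0.25] t 3.2
```

View pics/push2.png

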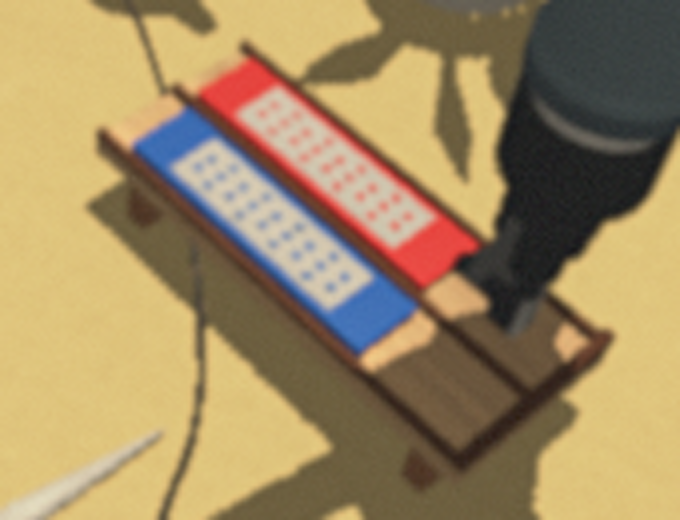

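The shut fingertips stand in the red lane behind the plate, at crop (515,320). I'll raise 2.5 mm and push.

```bash
python3 -m pendant '[[1,0,0,-0.25,0],[1,1,0,-0.25,0],[1,2,0,-0.25,0],[1,2.8,0,-0.25,0],[1,3.6,0,-0.25,0],[1,4.4,0,-0.25,0],[1,5.2,0,-0.25,0],[1,6,0,-0.25,0]]'
python3 -m pendant '[[1,0.8,0,0,0],[1,1.5,0,0,0],[1,2.2,0,0,0],[1,2.7,0,0,0],[1,3,0,0,0],[1,3,0,0,0],[1,3,0,0,0]]'
python3 -c "
from go import *
goal(.0285,.007,.075)
crop('scene',200,130,200,150,4,'pics/push3.png')"
```

```text
time: 4.05
ee_pos: [0.5898, -0.154, 0.0751]
eef_rot: [0.0, 0.8, 0.6, -0.0]
force: [0.4, -0.1, -0.5]
finger_gap: -0.002
grip_force: 0.3
time: 4.75
ee_pos: [0.598, -0.1259, 0.075]
eef_rot: [-0.0, 0.8, 0.6, -0.0]
force: [-0.1, -0.5, 0.0]
finger_gap: 0.0
grip_force: 0.0
target [ 0.6008 -0.1171  0.075 ] shift cm [ 0.93  0.02 -0.  ] turn 0.001 tilt [-0.  0. -1.] q [-0.39  0.53  1.59  0.    1.02 -0.1 ] t 4.75
```

View pics/push3.png

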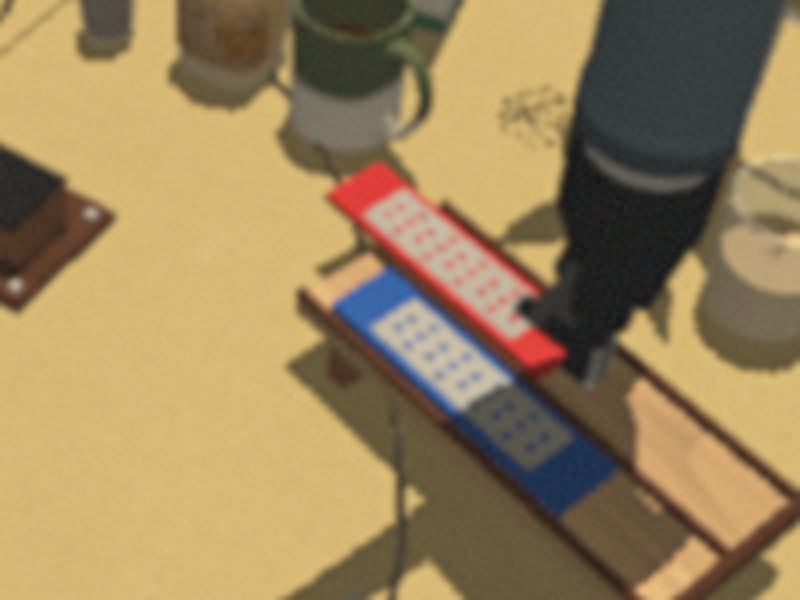

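The red plate sticks out past the open end, with its front corners at crop (329,194) and (380,160) and its rear corners at (538,373) and (567,352). I'll measure that.

```bash
python3 -c "
from go import *
for c in [(329,194),(380,160),(538,371),(567,352),(300,290)]:
  p=at('scene',((c[0]+.5)/4-.5+200,(c[1]+.5)/4-.5+130),.057)[:2]-o; print((p@v).round(4),(p@u).round(4))
"
```

```text
0.0077 0.1865
0.0524 0.1893
0.0074 0.0121
0.0301 0.0114
-0.0568 0.1385
```

```bash
python3 -m pendant '[[1,0.5,0,0,0],[1,0.9,0,0,0],[1,0.9,0,0,0],[1,0.9,0,0,0],[1,-0.6,0,0,0],[1,-0.6,0,-5,0],[1,-0.6,0,-9,0],[1,-0.6,0,-9,0]]'
python3 -c "
from go import *
goal(.0285,.171,.13)"
```

```text
time: 5.6
ee_pos: [0.5996, -0.1344, 0.1717]
eef_rot: [0.005, 0.801, 0.599, 0.003]
force: [1.6, 0.1, 0.3]
finger_gap: 0.005
grip_force: 0.0
target [0.6471 0.0403 0.13  ] shift cm [18.1  -0.41  4.13] turn 0.001 tilt [ 0.011 -0.005 -1.   ] q [-0.4   0.43  1.5  -0.    1.2  -0.12] t 5.6
```

```bash
python3 -m pendant '[[1,5,0,0,0],[1,10,0,0,0],[1,14,0,0,0],[0.2,17.9,0,0,0],[0.2,17.9,0,3,0],[0.2,17.9,0,3,0],[0.2,17.9,0,3,0],[0.2,17.9,0,3,0]]'
python3 -c "
from go import *
goal(.0285,.171,.0545)
crop('scene',200,110,200,150,4,'pics/grip.png')"
```

```text
time: 6.4
ee_pos: [0.6471, 0.0387, 0.1359]
eef_rot: [0.0, 0.801, 0.599, 0.0]
force: [0.5, 0.2, 0.3]
finger_gap: 0.798
grip_force: 0.0
target [0.6471 0.0403 0.0545] shift cm [ 0.15 -0.05  8.14] turn -0.0 tilt [ 0.001 -0.    -1.   ] q [-0.11  0.52  1.44 -0.    1.18  0.17] t 6.4
```

View pics/grip.png

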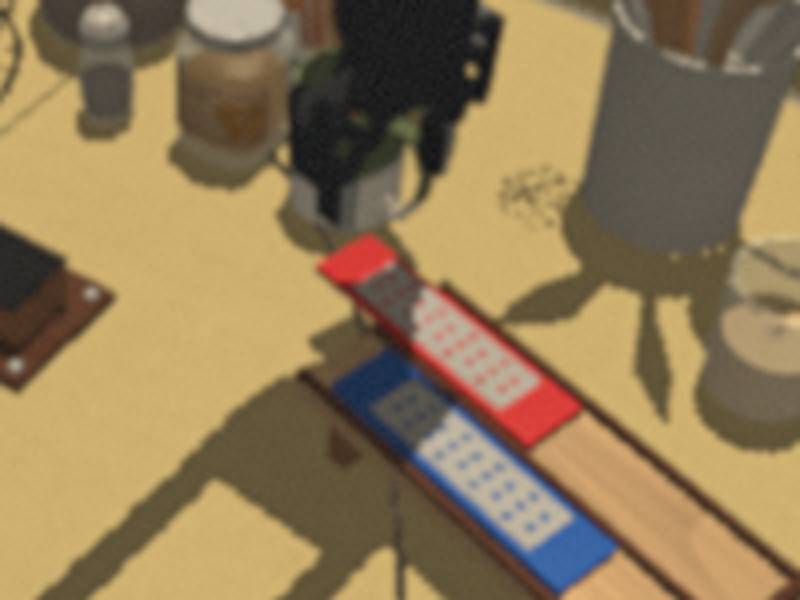

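The plate sits about 60 mm out, with its front corners at crop (318,268) and (375,235). The open fingers are above and astride its end. I'm descending, then gripping.

```bash
python3 -m pendant '[[0.2,0.2,0,3,0],[0.2,0.2,0,6,0],[0.2,0.2,0,8.1,0],[0.2,0.2,0,8.1,0],[0.2,0.2,0,8.1,0]]'
python3 -m pendant '[[1,0,0,0,0],[1,0,0,0,0],[1,0,0,0,0],[1,0,0,0,0],[1,0,0,0,0],[1,0,0,0,0]]'
python3 -c "
from go import *
goal(.0285,.171,.0545)"
```

```text
time: 6.95
ee_pos: [0.6478, 0.0412, 0.0551]
eef_rot: [0.0, 0.801, 0.599, 0.0]
force: [-0.0, -0.2, 0.3]
finger_gap: 0.797
grip_force: 0.0
time: 7.55
ee_pos: [0.6485, 0.0417, 0.0559]
eef_rot: [0.001, 0.8, 0.6, 0.001]
force: [0.8, -1.3, 7.1]
finger_gap: 0.508
grip_force: 60.4
target [0.6471 0.0403 0.0545] shift cm [-0.18 -0.1   0.14] turn 0.001 tilt [ 0.004 -0.001 -1.   ] q [-0.11  0.61  1.51 -0.    1.02  0.18] t 7.55
```

```bash
python3 -m pendant '[[1,0,0,-0.5,0],[1,0,0,-1.5,0],[1,0,0,-3,0],[1,0,0,-5,0],[1,0,0,-7,0],[1,0,0,-8,0],[1,0,0,-8,0],[1,0,0,-8,0]]'
python3 -c "
from go import *
goal(.0285,.171,.13)
crop('scene',200,90,200,150,4,'pics/lift.png')"
```

```text
time: 8.35
ee_pos: [0.6469, 0.0421, 0.1339]
eef_rot: [-0.0, 0.8, 0.6, -0.0]
force: [0.3, -0.1, -1.1]
finger_gap: 0.513
grip_force: 61.2
target [0.6471 0.0403 0.13  ] shift cm [-0.17  0.07  0.39] turn 0.001 tilt [-0.  0. -1.] q [-0.11  0.53  1.44  0.    1.18  0.18] t 8.35
```

View pics/lift.png

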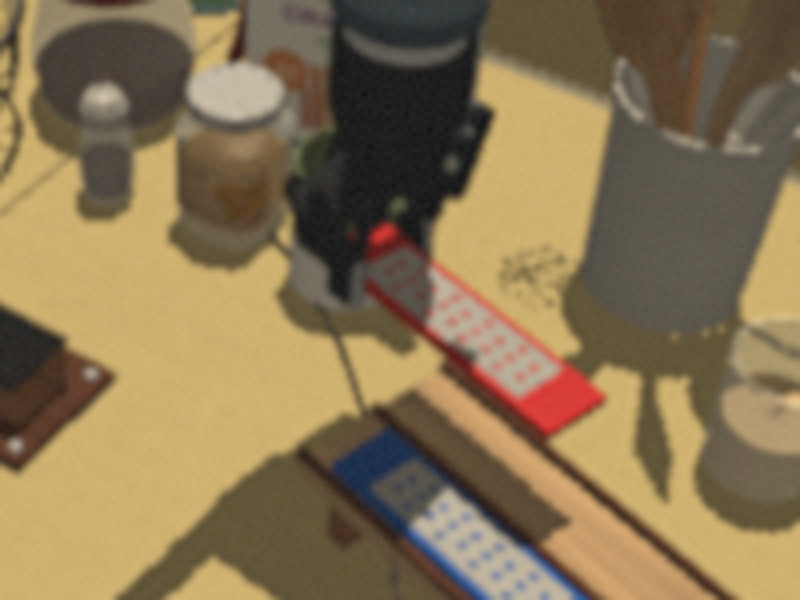

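```bash
python3 -c "
from go import *
for z,y0,L in [(.057,110,[(318,268),(375,235),(530,445),(582,408)]),(.135,90,[(547,438),(605,398)])]:
 for c in L:
  p=at('scene',((c[0]+.5)/4-.5+200,(c[1]+.5)/4-.5+y0),z)[:2]-o; print(z,(p@v).round(4),(p@u).round(4))
s=np.array([.5321,.2461]); show(np.r_[s+[0,.061],.13],0.5)
"
```

```text
0.057 0.0059 0.1945
0.057 0.053 0.1945
0.057 0.007 0.0179
0.057 0.0498 0.018
0.135 0.0 0.0163
0.135 0.0451 0.0167
target [0.5321 0.3071 0.13  ] shift cm [ 22.21 -18.43   0.34] turn -0.294 tilt [-0.002  0.    -1.   ] q [-0.11  0.53  1.44  0.    1.18  0.18] t 8.4
```

The plate is held nearly level, with its rear corners at crop (547,438) and (605,398). I'm carrying it to above the stand.

```bash
python3 -m pendant '[[1,1,-2,0,-0.03],[1,4,-5,0,-0.08],[1,8,-8,0,-0.14],[1,12,-11,0,-0.2],[1,16,-14,0,-0.25],[1,19.5,-16.5,0,-0.294],[1,21.7,-18,0,-0.294],[1,22.6,-18.7,0,-0.294]]'
python3 -m pendant '[[1,0,0,1,0],[1,0,0,2,0],[1,0,0,3,0],[1,0,0,4,0],[1,0,0,4,0],[1,0,0,4,0]]'
python3 -c "
from go import *
show(np.r_[.5315,.312,.052],0.5)
crop('scene',100,100,200,150,4,'pics/above.png')"
```

```text
time: 9.2
ee_pos: [0.5293, 0.3139, 0.1327]
eef_rot: [-0.001, 0.703, 0.711, -0.001]
force: [0.5, -0.2, -0.9]
finger_gap: 0.511
grip_force: 61.3
time: 9.8
ee_pos: [0.5315, 0.3107, 0.0935]
eef_rot: [-0.0, 0.704, 0.71, -0.0]
force: [0.2, 0.1, -0.8]
finger_gap: 0.51
grip_force: 61.3
target [0.5315 0.312  0.052 ] shift cm [0.13 0.01 4.15] turn -0.001 tilt [-0.001 -0.    -1.   ] q [ 0.35  0.52  1.57 -0.    1.06  0.34] t 9.8
```

View pics/above.png

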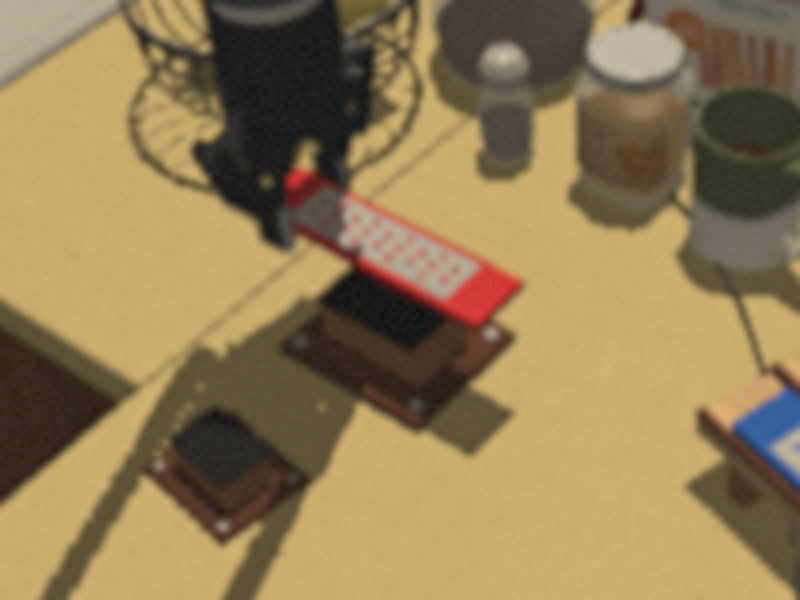

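The plate hangs over the larger stand, with its rear corners at crop (483,328) and (523,285). I'll check the centring numerically.

```bash
python3 -c "
from go import *
for z in (.0946,.090):
 for c in [(483,326),(523,284)]: print(at('scene',((c[0]+.5)/4-.5+100,(c[1]+.5)/4-.5+100),z).round(4))
for c in [(316,302),(363,268),(462,320)]: print('stand',at('scene',((c[0]+.5)/4-.5+100,(c[1]+.5)/4-.5+100),.045).round(4))
"
```

```text
[0.5093 0.1515 0.0946]
[0.5498 0.1537 0.0946]
[0.5128 0.1545 0.09  ]
[0.5535 0.1568 0.09  ]
stand [0.5024 0.2823 0.045 ]
stand [0.5427 0.2786 0.045 ]
stand [0.5428 0.1978 0.045 ]
```

```bash
python3 -m pendant '[[1,0.3,0.1,1,0],[1,0.3,0.1,2,0],[1,0.3,0.1,2.8,0],[1,0.3,0.1,3.3,0],[1,0.3,0.1,3.6,0],[1,0.3,0.1,3.6,0],[1,0.3,0.1,3.6,0]]'
python3 -m pendant '[[1,0,0,0.2,0],[1,0,0,0.4,0],[1,0,0,0.5,0],[1,0,0,0.5,0],[1,0,0,0.5,0]]'
```

```text
time: 10.55
ee_pos: [0.5324, 0.3146, 0.0582]
eef_rot: [0.0, 0.704, 0.71, 0.0]
force: [-0.1, -0.1, -1.3]
finger_gap: 0.512
grip_force: 61.3
time: 11.05
ee_pos: [0.5323, 0.3145, 0.0531]
eef_rot: [0.0, 0.704, 0.71, 0.0]
force: [-0.0, 0.3, -1.4]
finger_gap: 0.51
grip_force: 61.3
```

```bash
python3 -m pendant '[[1,0,0,0.1,0],[1,0,0,0.2,0],[1,0,0,0.2,0],[1,0,0,0.2,0]]'
```

```text
time: 11.45
ee_pos: [0.5324, 0.3146, 0.0514]
eef_rot: [0.0, 0.704, 0.71, 0.0]
force: [-1.1, -1.0, 2.4]
finger_gap: 0.51
grip_force: 61.6
```

It has touched down, so I'm releasing and rising straight up.

```bash
python3 -m pendant '[[0.4,0,0,0,0],[0.3,0,0,0,0],[0.2,0,0,0,0],[0.15,0,0,0,0],[0.15,0,0,0,0],[0.15,0,0,0,0]]'
python3 -m pendant '[[0.15,0,0,-1,0],[0.15,0,0,-4,0],[0.15,0,0,-8,0],[0.15,0,0,-13,0],[0.15,0,0,-15,0],[0.15,0,0,-15,0],[0.15,0,0,-15,0]]'
python3 -c "
from go import *
print(ctrl.read_state()['force'])
crop('scene',130,110,200,150,4,'pics/end.png')"
```

```text
time: 12.05
ee_pos: [0.5323, 0.3145, 0.051]
eef_rot: [-0.0, 0.704, 0.71, -0.0]
force: [-1.0, -0.4, -0.7]
finger_gap: 0.851
grip_force: 0.0
time: 12.75
ee_pos: [0.5322, 0.3145, 0.2018]
eef_rot: [0.0, 0.704, 0.71, 0.001]
force: [-0.3, -0.0, -0.5]
finger_gap: 0.853
grip_force: 0.0
[-0.28832662 -0.04824912 -0.46869768]
```

View pics/end.png

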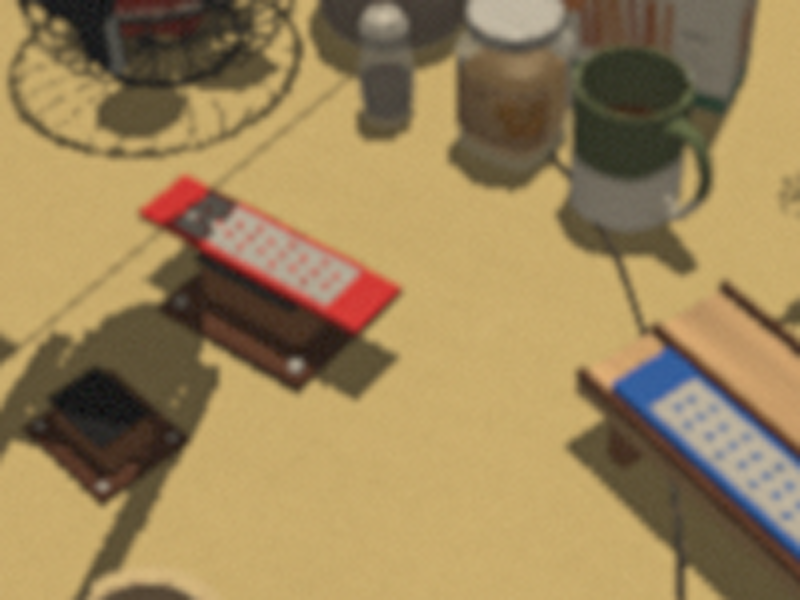

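The plate lies flat on the larger stand, with corners at crop (140,213), (185,176), (401,291) and (358,332). I'll confirm the centre from those.

```bash
python3 -c "
from go import *
Q=np.array([at('scene',((c[0]+.5)/4-.5+130,(c[1]+.5)/4-.5+110),.052) for c in [(140,213),(185,176),(401,291),(358,330)]])
d=Q[0]+Q[1]-Q[2]-Q[3];print(Q.round(3),Q.mean(0),np.degrees(np.arctan2(d[1],d[0])),np.linalg.norm(d)/2)
"
```

```text
[[0.51  0.337 0.052]
 [0.553 0.337 0.052]
 [0.551 0.158 0.052]
 [0.511 0.159 0.052]] [0.53113052 0.2477517  0.052     ] 89.77160116800266 0.17819429914510942
```

The plate's centre is within 2 mm of the stand's, and it is about 1° off lengthwise. I'm handing in.

```bash
python3 -c "
from rig import job
print(job.job_done())"
```

```text
the job is handed in; nothing more can be done
None
```

The red plate lies flat on the larger rubber-topped stand, within about 2 mm of centre and 1° of its length by camera; the gripper is clear, the blue plate was left alone, and the job is handed in (no verdict came back).

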